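Switch the filtration unit to the next funnel

TASK

On the three-place filtration unit the funnel at the open valve - the one whose lever stands along its pipe - has been drawn through: push that lever with a fingertip all the way round until it stands crosswise at its stop, and only then push the lever of the other station that carries a funnel all the way round until it stands in line with its pipe at its stop. Leave the valve of the station without a funnel shut. Only push the levers, do not pinch them between the fingers, and do not disturb the funnels or the things lying around.

Things in the scene. Friction and masses are not known exactly. Their poses are not given: they have to be found in the camera images.
- lever_drawn (a joint): lever angle (rad) of the open station (with funnel; at the start this lever alone is in line with its pipe or up to 20 degrees off). 0 = in line with its pipe, handle over the header (open, at its stop); pi/2 = crosswise (shut, at its stop); grows counter-clockwise from above. Turns level about an upright spindle, stays where left; about 2.5 N at mid-handle moves it
- handle_drawn (a point): middle of that lever's black handle: 50 mm long (x), 14 wide (y), 14 high (z), 53 mm out from the spindle, 63 mm above the worktop, moving with the lever; at least 18 mm of free height between handle and pipes. x axis points from the handle to the spindle, z up
- spindle_drawn (a point): on that lever's upright turning axis, 63 mm above the worktop. x axis along the branch pipe, away from the header toward the funnel support, whose centre is 140 mm from the spindle; z up
- lever_next (a joint): lever angle (rad) of the waiting station (with funnel; starts crosswise). 0 = in line with its pipe, handle over the header (open, at its stop); pi/2 = crosswise (shut, at its stop); grows counter-clockwise from above. Turns level about an upright spindle, stays where left; about 2.5 N at mid-handle moves it
- handle_next (a point): middle of that lever's black handle: 50 mm long (x), 14 wide (y), 14 high (z), 53 mm out from the spindle, 63 mm above the worktop, moving with the lever; at least 18 mm of free height between handle and pipes. x axis points from the handle to the spindle, z up
- spindle_next (a point): on that lever's upright turning axis, 63 mm above the worktop. x axis along the branch pipe, away from the header toward the funnel support, whose centre is 140 mm from the spindle; z up
- lever_bare (a joint): lever angle (rad) of the station without a funnel (starts crosswise, stays so). 0 = in line with its pipe, handle over the header (open, at its stop); pi/2 = crosswise (shut, at its stop); grows counter-clockwise from above. Turns level about an upright spindle, stays where left; about 2.5 N at mid-handle moves it
- handle_bare (a point): middle of that lever's black handle: 50 mm long (x), 14 wide (y), 14 high (z), 53 mm out from the spindle, 63 mm above the worktop, moving with the lever; at least 18 mm of free height between handle and pipes. x axis points from the handle to the spindle, z up
- spindle_bare (a point): on that lever's upright turning axis, 63 mm above the worktop. x axis along the branch pipe, away from the header toward the funnel support, whose centre is 140 mm from the spindle; z up
- filter_unit: fixed three-place filtration unit: drip tray 270 x 360 mm, header pipe along its front (top 38 mm high), white pump 180 x 92 x 80 mm at its left end; from the header three branch pipes 120 mm apart run back to the round funnel supports. Origin on the worktop under the middle spindle; x away from the robot, y left along the header. Which station has which place varies
- funnel_drawn: loose steel filter funnel, 62 mm across and 62 mm high (180 g), standing on the support of the open station, its rim 126 mm above the worktop; origin at the centre of its underside, z up
- funnel_next: loose steel filter funnel, 62 mm across and 62 mm high (180 g), standing on the support of the waiting station, its rim 126 mm above the worktop; origin at the centre of its underside, z up
- forceps: loose steel forceps, 119 x 14 x 9 mm, lying in front of the drip tray; origin at the centre of the underside, length along y
- petri_dish: loose flat red-brown petri dish, about 90 mm across (solid up to 15 mm above the worktop), lying to the right of the tray; origin at the centre of the underside
- wash_bottle: loose wash bottle, 67 mm across, 165 mm high, standing behind and to the right of the tray; origin on its underside, 19 mm along +y from the body's axis
Not all that is in view belongs to the job. Leave any green look-alike of the funnel_drawn alone.

How it is judged:
By the outcome, as a careful person would: the job done as asked, in the order asked, and still so for the second after the job is handed in, with the robot touching nothing.
It also fails if it takes over 51 s, if anything falls off the work surface, if the arm or the gripper's body presses on something with over 40 N, if the wrist force passes 120 N, or if a joint passes its speed limit or range.

ROBOT

A 6-joint arm with a two-finger parallel gripper is mounted at the origin on a cart in front of the work surface, level with it; the furniture and walls round the work are solid. World frame = base frame: x ahead of the robot, y to its left, z up, the work surface at z = 0. Lengths are in mm, angles in rad, forces in N, time in s.
With the tool pointing down it reaches from about 350 to 925 mm from the base axis. Payload 6.4 kg.
Tool frame: the origin (TCP) lies on the front face of the gripper's body, between the roots of the fingers; the fingertips stand 97 mm ahead of it and the grasp point (between the pads) lies 78 mm ahead of it; z points along the fingers, y is the line along which they close (so a half turn about z gives the same grasp; the last joint's range is limited). The gripper opens to 94 mm and grips with 3 to 60 N. Pads are 16 mm wide; open, the fingers measure 119 mm over their backs; the gripper's body (75 mm by 177 mm) begins 78 mm behind the grasp point.
Start: joints at [0.971, 0.245, 1.558, -0, 1.339, -0.174], TCP at [268.481, 591.973, 302.655] pointing down, gripper open.
Joint ranges: [-3.13, 3.13], [-1.02, 2.26], [0.13, 2.54], [-0.95, 4.09], [0.21, 2.88], [-2.74, 2.74]. Speed limits (rad/s): [2.57, 2.57, 3.14, 3.14, 3.14, 3.14].

INTERFACE

Orientations are given as a unit quaternion [x, y, z, w].
In Python, from rig import * gives the robot as it stands.
- The arm moves only by the tool jog_arm, never from a script. Its argument "series" is a list of rows, each an object of numbers: "dx", "dy", "dz": the shift along the tool's x, y, z in m; "spin": the turn about the tool's z in degrees; "fingers": the finger opening in m, from 0 to 0.094. A call has 1 to 20 rows; each row shifts and turns the commanded pose from where the row before left it, along the tool's axes as they then stand; what a row does not reach is not made up. A row lasts 1/12 s, in which the tool goes at most 41.7 mm and 7.16 degrees, less where a joint would pass 70% of its speed; a pose out of reach is approached as far as the arm can. A call with a gripper value outside its range is refused whole. The fingers move at their own pace and stop on an object; the grip force is fixed at half the most. Time passes only in rows, so rows that do not move let the fingers close. It gives the time, the measured TCP pose, the force, the opening and the grip force at its end, in the units of the state.
- read_state(): the state, without advancing time (a new reading comes with each control period).
- snapshot(name): name is "scene" or "top"; returns a dict with "pixels" (480x640x3 uint8, red, green, blue), "camera_matrix" (3x3 intrinsics, pixels), "extrinsics" (4x4, takes a point from camera to world coordinates). Camera axes: x right, y up, looking along -z (the intrinsics and any distortion apply to the point x, -y, -z); pixel columns grow to the right and rows downward; lengths in mm; the calibration is good to about 2 mm. A picture is of the moment at which its call begins. There is no depth.
- job_done(): hands the job in; it is judged then, once.
The state is a dict: "t": time; "q": joint angles; "dq": joint speeds; "joint_efforts": joint torques, N m; "eef_pos": TCP position; "ee_rot": TCP orientation; "wrist_force": force on the tool from outside, world axes, zero at the start; "moment": the same for the moment, N m; "grip_width": finger opening in mm; "gripper_force": force on a finger pad.
Only numpy, scipy, OpenCV 4.12 (cv2) and the standard library are available. Lean on these libraries where they do the work, as an engineer would, in place of code of your own. Each camera call takes 0.05 s, during which the arm holds its last target. There are 200 camera calls.

## Working session

There is one attempt and no reset: what is moved stays moved. The work goes in short steps, Python scripts to look and compute and a tool call to move; the robot and the scene stay as the last step left them, time stands still between calls to the robot, and variables do not carry over. Pictures are saved under pics/ and viewed, at most 10 in all, crops included, and the job is handed in when it is done.

Besides the shell and the picture viewer there is one more tool, called after "Emit:" as name(argument=value, ...) on one line, values as JSON. jog_arm: Moves the arm, as the interface text tells. Its arguments: {"type":"object","properties":{"series":{"type":"array"}},"required":["series"]}

```bash
mkdir -p pics
cat > h.py <<'E'
from rig import *
import numpy as np, cv2
def save(n,f):
    s=snapshot(n); cv2.imwrite(f,s["pixels"][:,:,::-1]); np.savez(n+'.npz',K=s["camera_matrix"],E=s["extrinsics"],p=s["pixels"]); return s
def w(n,u,v,z):
    d=np.load(n+'.npz'); r=np.linalg.inv(d['K'])@[u,v,1]; r=d['E'][:3,:3]@[r[0],-r[1],-r[2]]; o=d['E'][:3,3]
    return o+r*(z-o[2])/r[2]
E
python3 - <<'E'
from h import *
s=save('top','pics/top1.png'); print(s["camera_matrix"],s["extrinsics"]); s=save('scene','pics/sc1.png')
print(s["extrinsics"]); r=read_state();print(r['t'],r['eef_pos'],r['ee_rot'],r['grip_width'])
E
```

```text
[[602.09427073   0.         313.8005918 ]
 [  0.         602.09427073 227.92818328]
 [  0.           0.           1.        ]] [[ 1.56178138e-02  9.98015618e-01 -6.09992575e-02  5.32190099e+02]
 [-9.99877025e-01  1.56754133e-02  4.65810541e-04  1.37067076e+01]
 [ 1.42107477e-03  6.09844811e-02  9.98137703e-01  1.23159202e+03]
 [ 0.00000000e+00  0.00000000e+00  0.00000000e+00  1.00000000e+00]]
[[-7.23462547e-01  2.78279002e-01 -6.31793273e-01 -1.66476916e+02]
 [-6.90356707e-01 -2.95716678e-01  6.60272113e-01  7.92684100e+02]
 [-3.09194336e-03  9.13844868e-01  4.06051716e-01  5.43567900e+02]
 [ 0.00000000e+00  0.00000000e+00  0.00000000e+00  1.00000000e+00]]
0.1 [268.25917923 591.64684981 301.65492635] [ 2.11303195e-01  9.77420186e-01 -7.96207041e-04 -3.26736054e-04] 93.92813043920768
```

View pics/top1.png

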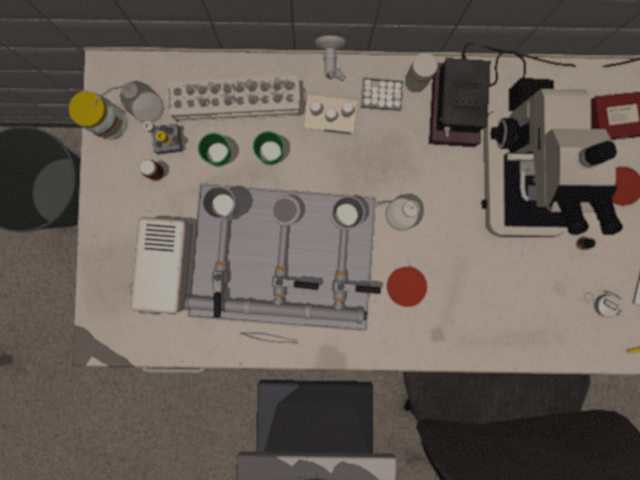

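View pics/sc1.png

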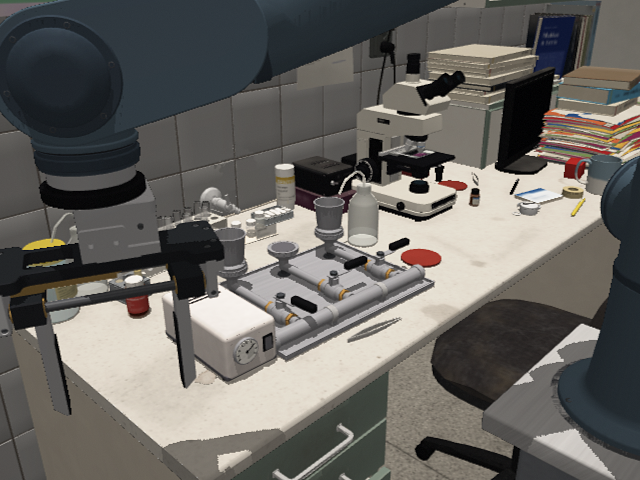

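Run:
```python
from h import *
p=np.load('top.npz')['p'][180:340,180:400,::-1]
cv2.imwrite('pics/c1.png',cv2.resize(p,None,fx=3.6,fy=3.6,interpolation=cv2.INTER_CUBIC))
g=np.load('top.npz')['p'].astype(int).max(2)
m=(g<45).astype(np.uint8); m[:240]=0;m[330:]=0;m[:,:195]=0;m[:,395:]=0
n,l,st,c=cv2.connectedComponentsWithStats(m)
for i in range(1,n):
    if st[i,4]>40:
        v,u=np.nonzero(l==i); P=np.array([w('top',a,b,68)[:2] for a,b in zip(u,v)]); C=P.mean(0)
        e,V=np.linalg.eigh(np.cov(P.T)); print(st[i],c[i],C.round(1),np.sqrt(12*e).round(1),V[:,1].round(3))
for nm,u,v,z in [('fun L rim',222,201,126),('fun R',347,211,126),('bare',286,208,64),('trayFL',190,318,5),('trayFR',367,327,5),('trayBL',203,186,5),('trayBR',375,197,5),('hdrL',190,304,30),('hdrR',364,317,30),('pumpFR',178,312,80)]: print(nm,w('top',u,v,z).round())
```

```text
[295 281  23   8 123] [305.97560976 284.5203252 ] [493.9  26.5] [10.3 44.2] [0.091 0.996]
[356 286  24   6 119] [367.63865546 288.61344538] [487.9 -92.3] [ 9.9 43.5] [0.054 0.999]
[214 293   7  24 139] [217.1942446  303.99280576] [454.  196.4] [11.5 44.3] [-1.    -0.013]
fun L rim [647. 183. 126.]
fun R [632. -47. 126.]
bare [642.  68.  64.]
trayFL [421. 261.   5.]
trayFR [408. -97.   5.]
trayBL [690. 242.   5.]
trayBR [ 673. -111.    5.]
hdrL [451. 256.  30.]
hdrR [430. -89.  30.]
pumpFR [439. 269.  80.]
```

View pics/c1.png

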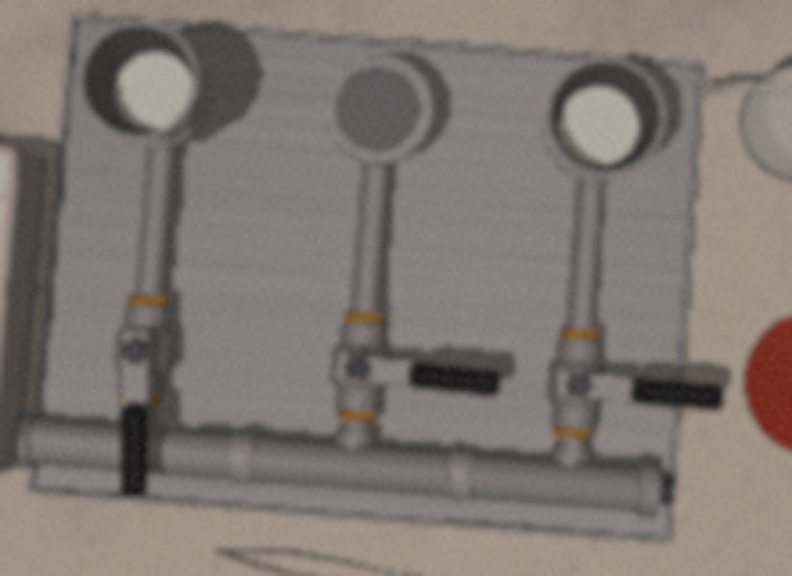

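Levers in view: the black handle at (217,304) is along its pipe and has a funnel, so it is "drawn". The handle at (306,284) is crosswise with no funnel, "bare". The handle at (368,289) is crosswise with a funnel, "next". The green cups at (215,150) and (268,148) are decoys. The crop confirms this, and the sizes and 120 mm spacing fit.

I'll square the tool, close the fingers and go above the left side of the drawn handle.

Emit:
jog_arm(series=[{"spin":-6.1,"fingers":0},{"spin":-6.1,"fingers":0},{"spin":-6.1,"fingers":0},{"spin":-6.1,"fingers":0},{"dx":-0.0148,"dy":-0.03,"fingers":0},{"dx":-0.0148,"dy":-0.03,"fingers":0},{"dx":-0.0148,"dy":-0.03,"fingers":0},{"dx":-0.0148,"dy":-0.03,"fingers":0},{"dx":-0.0148,"dy":-0.03,"fingers":0},{"dx":-0.0148,"dy":-0.03,"fingers":0},{"dx":-0.0148,"dy":-0.03,"fingers":0},{"dx":-0.0148,"dy":-0.03,"fingers":0},{"dx":-0.0148,"dy":-0.03,"fingers":0},{"dx":-0.0148,"dy":-0.03,"fingers":0},{"dx":-0.0148,"dy":-0.03,"fingers":0},{"dx":-0.0148,"dy":-0.03,"fingers":0},{"fingers":0},{"fingers":0}])

```text
invalid input
```

Emit:
jog_arm(series=[{"dx":0,"dy":0,"dz":0,"spin":-6.1,"fingers":0.0},{"dx":0,"dy":0,"dz":0,"spin":-6.1,"fingers":0.0},{"dx":0,"dy":0,"dz":0,"spin":-6.1,"fingers":0.0},{"dx":0,"dy":0,"dz":0,"spin":-6.1,"fingers":0.0},{"dx":-0.0148,"dy":-0.03,"dz":0,"spin":0,"fingers":0},{"dx":-0.0148,"dy":-0.03,"dz":0,"spin":0,"fingers":0},{"dx":-0.0148,"dy":-0.03,"dz":0,"spin":0,"fingers":0},{"dx":-0.0148,"dy":-0.03,"dz":0,"spin":0,"fingers":0},{"dx":-0.0148,"dy":-0.03,"dz":0,"spin":0,"fingers":0},{"dx":-0.0148,"dy":-0.03,"dz":0,"spin":0,"fingers":0},{"dx":-0.0148,"dy":-0.03,"dz":0,"spin":0,"fingers":0},{"dx":-0.0148,"dy":-0.03,"dz":0,"spin":0,"fingers":0},{"dx":-0.0148,"dy":-0.03,"dz":0,"spin":0,"fingers":0},{"dx":-0.0148,"dy":-0.03,"dz":0,"spin":0,"fingers":0},{"dx":-0.0148,"dy":-0.03,"dz":0,"spin":0,"fingers":0},{"dx":-0.0148,"dy":-0.03,"dz":0,"spin":0,"fingers":0},{"dx":0,"dy":0,"dz":0,"spin":0,"fingers":0},{"dx":0,"dy":0,"dz":0,"spin":0,"fingers":0}])

```text
t: 1.6
eef_pos: [446.4, 230.9, 302.3]
ee_rot: [0.002, 1.0, 0.0, -0.0]
wrist_force: [-0.5, 0.2, -0.3]
grip_width: 0.6
gripper_force: 0.0
```

Emit:
jog_arm(series=[{"dx":0,"dy":0,"dz":0.0255,"spin":0,"fingers":0},{"dx":0,"dy":0,"dz":0.0255,"spin":0,"fingers":0},{"dx":0,"dy":0,"dz":0.0255,"spin":0,"fingers":0},{"dx":0,"dy":0,"dz":0.0255,"spin":0,"fingers":0},{"dx":0,"dy":0,"dz":0.0255,"spin":0,"fingers":0},{"dx":0,"dy":0,"dz":0.0255,"spin":0,"fingers":0},{"dx":0,"dy":0,"dz":0,"spin":0,"fingers":0}])

```text
t: 2.18
eef_pos: [442.1, 232.3, 144.6]
ee_rot: [-0.001, 1.0, -0.001, -0.005]
wrist_force: [-0.3, 0.7, -0.3]
grip_width: 0.6
gripper_force: 0.0
```

Run:
```python
from h import *
s=save('scene','pics/sc2.png')
# finger centre path (non-rotating block 16x25 half 8,12.5) pushing handle from +y side round to -x side
S=np.array([506.3,195.5]); a=np.radians(-3.6)
for name,S,seq in [('drawn',np.array([506.3,195.5]),range(0,91,10)),('next',np.array([491.5,-40.5]),range(90,-1,-10))]:
    sg=-1 if name=='drawn' else 1
    for th in seq:
        d=np.pi+a+np.radians(th); r=np.array([np.cos(d),np.sin(d)]); n=np.array([-r[1],r[0]])*sg
        off=7+8*abs(n[0])+12.5*abs(n[1]); print(name,th,(S+58*r+off*n).round(1))
```

```text
drawn 0 [449.7 219.1]
drawn 10 [446.4 209.2]
drawn 20 [444.7 199.5]
drawn 30 [444.7 189.2]
drawn 40 [446.7 178.6]
drawn 50 [450.8 168.3]
drawn 60 [457.1 158.6]
drawn 70 [465.4 150.1]
drawn 80 [475.4 143.3]
drawn 90 [486.9 138.6]
next 90 [503.6 -99.4]
next 80 [ 495.1 -101. ]
next 70 [ 486.  -101.4]
next 60 [ 476.5 -100.2]
next 50 [467.  -97.3]
next 40 [457.8 -92.5]
next 30 [449.2 -85.8]
next 20 [441.9 -77.3]
next 10 [436.1 -67.2]
next 0 [432.4 -56.8]
```

View pics/sc2.png

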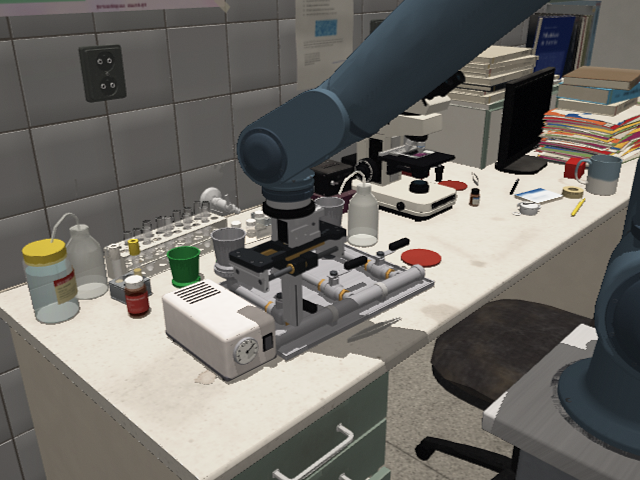

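The scene view shows the closed fingers standing between the pump and the drawn handle, at about (297,300), with nothing touched. Next I push along the arc.

Emit:
jog_arm(series=[{"dx":0,"dy":0,"dz":0,"spin":0,"fingers":0},{"dx":0,"dy":-0.006,"dz":0,"spin":0,"fingers":0},{"dx":0,"dy":-0.006,"dz":0,"spin":0,"fingers":0},{"dx":0.0005,"dy":-0.005,"dz":0,"spin":0,"fingers":0},{"dx":0.0005,"dy":-0.005,"dz":0,"spin":0,"fingers":0},{"dx":0,"dy":-0.005,"dz":0,"spin":0,"fingers":0},{"dx":0,"dy":-0.005,"dz":0,"spin":0,"fingers":0},{"dx":0,"dy":-0.005,"dz":0,"spin":0,"fingers":0},{"dx":0,"dy":-0.005,"dz":0,"spin":0,"fingers":0},{"dx":-0.001,"dy":-0.005,"dz":0,"spin":0,"fingers":0},{"dx":-0.001,"dy":-0.005,"dz":0,"spin":0,"fingers":0},{"dx":-0.002,"dy":-0.005,"dz":0,"spin":0,"fingers":0},{"dx":-0.002,"dy":-0.005,"dz":0,"spin":0,"fingers":0},{"dx":-0.003,"dy":-0.005,"dz":0,"spin":0,"fingers":0},{"dx":-0.003,"dy":-0.005,"dz":0,"spin":0,"fingers":0},{"dx":-0.004,"dy":-0.004,"dz":0,"spin":0,"fingers":0},{"dx":-0.004,"dy":-0.004,"dz":0,"spin":0,"fingers":0},{"dx":-0.005,"dy":-0.003,"dz":0,"spin":0,"fingers":0},{"dx":-0.005,"dy":-0.003,"dz":0,"spin":0,"fingers":0},{"dx":0,"dy":0,"dz":0,"spin":0,"fingers":0}])

```text
t: 3.9
eef_pos: [476.1, 145.2, 149.7]
ee_rot: [0.0, 1.0, -0.0, 0.0]
wrist_force: [0.4, 0.2, -0.2]
grip_width: 0.7
gripper_force: 0.0
```

Emit:
jog_arm(series=[{"dx":-0.004,"dy":-0.002,"dz":0,"spin":0,"fingers":0},{"dx":-0.003,"dy":-0.001,"dz":0,"spin":0,"fingers":0},{"dx":-0.002,"dy":-0.001,"dz":0,"spin":0,"fingers":0},{"dx":-0.001,"dy":0,"dz":0,"spin":0,"fingers":0},{"dx":0,"dy":0,"dz":0,"spin":0,"fingers":0}])

```text
t: 4.32
eef_pos: [485.2, 141.8, 149.6]
ee_rot: [-0.0, 1.0, -0.0, -0.0]
wrist_force: [-0.2, -0.0, -0.6]
grip_width: 0.4
gripper_force: 0.6
```

Run:
```python
from h import *
save('scene','pics/a.png');save('top','pics/b.png')
a=cv2.imread('pics/a.png')[220:360,180:440];b=cv2.imread('pics/b.png')[180:340,180:400]
cv2.imwrite('pics/c2.png',np.hstack([cv2.resize(a,(430,300)),cv2.resize(b,(370,300))]))
```

```text
(no output)
```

View pics/c2.png

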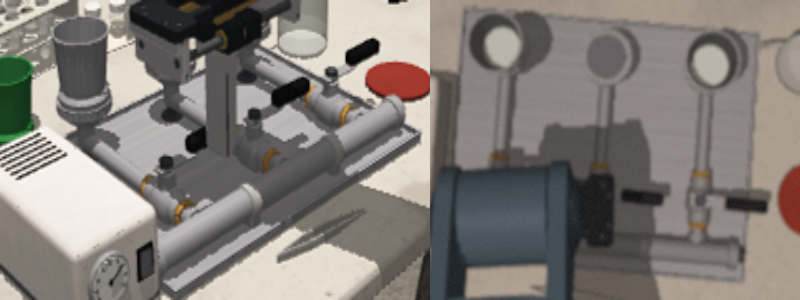

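The drawn handle (crop 195,140) has swung to nearly crosswise with the finger on its near side. I'll press on to the stop, watching the force.

Emit:
jog_arm(series=[{"dx":-0.001,"dy":0,"dz":0,"spin":0,"fingers":0},{"dx":-0.001,"dy":0,"dz":0,"spin":0,"fingers":0},{"dx":-0.001,"dy":0,"dz":0,"spin":0,"fingers":0},{"dx":0,"dy":0,"dz":0,"spin":0,"fingers":0}])

```text
t: 4.75
eef_pos: [486.3, 141.9, 149.2]
ee_rot: [-0.0, 1.0, -0.0, -0.003]
wrist_force: [-10.1, -1.8, 7.3]
grip_width: 0.4
gripper_force: 5.0
```

Emit:
jog_arm(series=[{"dx":-0.001,"dy":0,"dz":0,"spin":0,"fingers":0},{"dx":-0.001,"dy":0,"dz":0,"spin":0,"fingers":0},{"dx":0,"dy":0,"dz":0,"spin":0,"fingers":0}])

```text
t: 5.0
eef_pos: [486.9, 142.0, 148.8]
ee_rot: [-0.0, 1.0, -0.0, -0.006]
wrist_force: [-15.6, -2.0, 11.2]
grip_width: 0.5
gripper_force: 7.6
```

At the stop (16 N with almost no travel). Now back off, lift and go above the far side of the next handle.

Emit:
jog_arm(series=[{"dx":0.01,"dy":0,"dz":0,"spin":0,"fingers":0},{"dx":0.02,"dy":0,"dz":0,"spin":0,"fingers":0},{"dx":0,"dy":0,"dz":0,"spin":0,"fingers":0},{"dx":0,"dy":0,"dz":-0.03,"spin":0,"fingers":0},{"dx":0,"dy":0,"dz":-0.03,"spin":0,"fingers":0},{"dx":0,"dy":0,"dz":-0.03,"spin":0,"fingers":0},{"dx":-0.007,"dy":-0.03,"dz":0,"spin":0,"fingers":0},{"dx":-0.007,"dy":-0.03,"dz":0,"spin":0,"fingers":0},{"dx":-0.007,"dy":-0.03,"dz":0,"spin":0,"fingers":0},{"dx":-0.007,"dy":-0.03,"dz":0,"spin":0,"fingers":0},{"dx":-0.007,"dy":-0.03,"dz":0,"spin":0,"fingers":0},{"dx":-0.007,"dy":-0.03,"dz":0,"spin":0,"fingers":0},{"dx":-0.007,"dy":-0.03,"dz":0,"spin":0,"fingers":0},{"dx":-0.007,"dy":-0.03,"dz":0,"spin":0,"fingers":0},{"dx":0,"dy":0,"dz":0,"spin":0,"fingers":0},{"dx":0,"dy":0,"dz":0,"spin":0,"fingers":0}])

```text
t: 6.33
eef_pos: [516.9, -99.5, 240.1]
ee_rot: [0.001, 1.0, -0.0, 0.001]
wrist_force: [-0.3, 0.5, -0.4]
grip_width: 0.1
gripper_force: 0.0
```

Run:
```python
from h import *
save('scene','pics/a2.png');save('top','pics/b2.png')
a=cv2.imread('pics/a2.png')[220:360,180:440];b=cv2.imread('pics/b2.png')[180:340,180:400]
cv2.imwrite('pics/c3.png',np.hstack([cv2.resize(a,(430,300)),cv2.resize(b,(370,300))]))
```

```text
(no output)
```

View pics/c3.png

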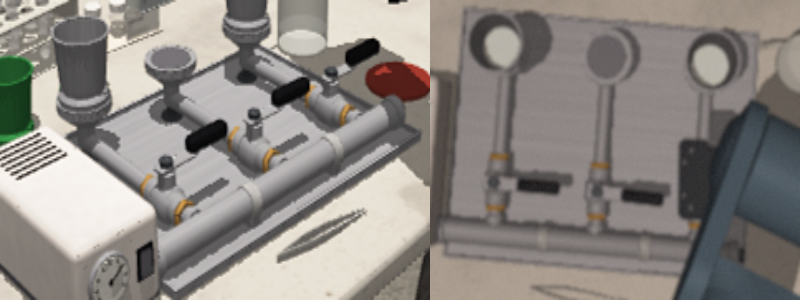

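The picture shows the drawn lever crosswise, parallel to the bare one, with the funnels in place. Next I descend and push the next lever.

Emit:
jog_arm(series=[{"dx":0,"dy":0,"dz":0.023,"spin":0,"fingers":0},{"dx":0,"dy":0,"dz":0.023,"spin":0,"fingers":0},{"dx":0,"dy":0,"dz":0.023,"spin":0,"fingers":0},{"dx":0,"dy":0,"dz":0.022,"spin":0,"fingers":0},{"dx":0,"dy":0,"dz":0,"spin":0,"fingers":0},{"dx":0,"dy":0,"dz":0,"spin":0,"fingers":0}])

```text
t: 6.93
eef_pos: [515.5, -96.7, 148.0]
ee_rot: [-0.001, 1.0, 0.0, -0.001]
wrist_force: [-0.1, 0.0, 1.0]
grip_width: 0.4
gripper_force: 0.0
```

Emit:
jog_arm(series=[{"dx":0.007,"dy":0,"dz":0,"spin":0,"fingers":0},{"dx":0.007,"dy":0,"dz":0,"spin":0,"fingers":0},{"dx":0.004,"dy":-0.001,"dz":0,"spin":0,"fingers":0},{"dx":0.004,"dy":0,"dz":0,"spin":0,"fingers":0},{"dx":0.005,"dy":-0.001,"dz":0,"spin":0,"fingers":0},{"dx":0.004,"dy":0,"dz":0,"spin":0,"fingers":0},{"dx":0.005,"dy":0.001,"dz":0,"spin":0,"fingers":0},{"dx":0.005,"dy":0.001,"dz":0,"spin":0,"fingers":0},{"dx":0.005,"dy":0.001,"dz":0,"spin":0,"fingers":0},{"dx":0.005,"dy":0.002,"dz":0,"spin":0,"fingers":0},{"dx":0.0045,"dy":0.002,"dz":0,"spin":0,"fingers":0},{"dx":0.0045,"dy":0.0025,"dz":0,"spin":0,"fingers":0},{"dx":0.0045,"dy":0.003,"dz":0,"spin":0,"fingers":0},{"dx":0.0045,"dy":0.0035,"dz":0,"spin":0,"fingers":0},{"dx":0.0035,"dy":0.0045,"dz":0,"spin":0,"fingers":0},{"dx":0.0035,"dy":0.0045,"dz":0,"spin":0,"fingers":0},{"dx":0.003,"dy":0.005,"dz":0,"spin":0,"fingers":0},{"dx":0.003,"dy":0.005,"dz":0,"spin":0,"fingers":0},{"dx":0,"dy":0,"dz":0,"spin":0,"fingers":0}])

```text
t: 8.52
eef_pos: [433.1, -63.9, 148.2]
ee_rot: [-0.0, 1.0, 0.0, -0.001]
wrist_force: [0.1, -0.2, 0.1]
grip_width: 0.7
gripper_force: 0.0
```

Emit:
jog_arm(series=[{"dx":0,"dy":0.003,"dz":0,"spin":0,"fingers":0},{"dx":0,"dy":0.002,"dz":0,"spin":0,"fingers":0},{"dx":0,"dy":0.001,"dz":0,"spin":0,"fingers":0},{"dx":0,"dy":0.001,"dz":0,"spin":0,"fingers":0},{"dx":0,"dy":0.001,"dz":0,"spin":0,"fingers":0},{"dx":0,"dy":0,"dz":0,"spin":0,"fingers":0}])

```text
t: 9.02
eef_pos: [433.7, -57.1, 148.3]
ee_rot: [-0.0, 1.0, -0.0, -0.001]
wrist_force: [-3.2, -4.0, -1.3]
grip_width: 0.2
gripper_force: 2.1
```

Emit:
jog_arm(series=[{"dx":0,"dy":0.001,"dz":0,"spin":0,"fingers":0},{"dx":0,"dy":0.001,"dz":0,"spin":0,"fingers":0},{"dx":0,"dy":0.001,"dz":0,"spin":0,"fingers":0},{"dx":0,"dy":0,"dz":0,"spin":0,"fingers":0}])

```text
t: 9.35
eef_pos: [433.8, -56.2, 148.5]
ee_rot: [-0.001, 1.0, -0.003, -0.001]
wrist_force: [-4.1, -16.4, -4.1]
grip_width: 1.0
gripper_force: 7.9
```

Emit:
jog_arm(series=[{"dx":0,"dy":0.001,"dz":0,"spin":0,"fingers":0},{"dx":0,"dy":0.001,"dz":0,"spin":0,"fingers":0},{"dx":0,"dy":0,"dz":0,"spin":0,"fingers":0}])

```text
t: 9.6
eef_pos: [433.8, -55.6, 148.6]
ee_rot: [-0.001, 1.0, -0.005, -0.001]
wrist_force: [-5.6, -23.9, -5.1]
grip_width: 0.2
gripper_force: 11.8
```

Emit:
jog_arm(series=[{"dx":0,"dy":-0.015,"dz":0,"spin":0,"fingers":0},{"dx":0,"dy":-0.02,"dz":0,"spin":0,"fingers":0},{"dx":0,"dy":0,"dz":0,"spin":0,"fingers":0},{"dx":0,"dy":0,"dz":-0.03,"spin":0,"fingers":0},{"dx":0,"dy":0,"dz":-0.03,"spin":0,"fingers":0},{"dx":0,"dy":0,"dz":-0.03,"spin":0,"fingers":0},{"dx":0,"dy":0,"dz":-0.03,"spin":0,"fingers":0},{"dx":0,"dy":-0.03,"dz":0,"spin":0,"fingers":0},{"dx":0,"dy":-0.03,"dz":0,"spin":0,"fingers":0},{"dx":0,"dy":-0.03,"dz":0,"spin":0,"fingers":0},{"dx":0,"dy":-0.03,"dz":0,"spin":0,"fingers":0},{"dx":0,"dy":-0.03,"dz":0,"spin":0,"fingers":0},{"dx":0,"dy":-0.03,"dz":0,"spin":0,"fingers":0},{"dx":0,"dy":0,"dz":0,"spin":0,"fingers":0},{"dx":0,"dy":0,"dz":0,"spin":0,"fingers":0}])

```text
t: 10.85
eef_pos: [434.3, -267.3, 268.5]
ee_rot: [0.001, 1.0, 0.001, 0.0]
wrist_force: [-0.6, 0.5, -0.9]
grip_width: 0.7
gripper_force: 0.0
```

Run:
```python
from h import *
save('scene','pics/a3.png');save('top','pics/b3.png')
a=cv2.imread('pics/a3.png')[220:360,180:440];b=cv2.imread('pics/b3.png')[180:350,180:430]
cv2.imwrite('pics/c4.png',np.hstack([cv2.resize(a,(390,300)),cv2.resize(b,(410,300))]))
g=np.load('top.npz')['p'].astype(int).max(2)
m=(g<45).astype(np.uint8); m[:240]=0;m[330:]=0;m[:,:195]=0;m[:,385:]=0
n,l,st,c=cv2.connectedComponentsWithStats(m)
for i in range(1,n):
    if st[i,4]>40:
        v,u=np.nonzero(l==i); P=np.array([w('top',a,b,68)[:2] for a,b in zip(u,v)])
        e,V=np.linalg.eigh(np.cov(P.T)); print(P.mean(0).round(1),np.sqrt(12*e).round(1),np.degrees(np.arctan2(V[1,1],V[0,1])).round(1))
```

```text
[503.1 146.3] [ 9.6 43.5] 86.5
[493.8  26.8] [ 9.9 44.6] 84.1
[439.3 -37.1] [11.1 43.6] 175.8
```

View pics/c4.png

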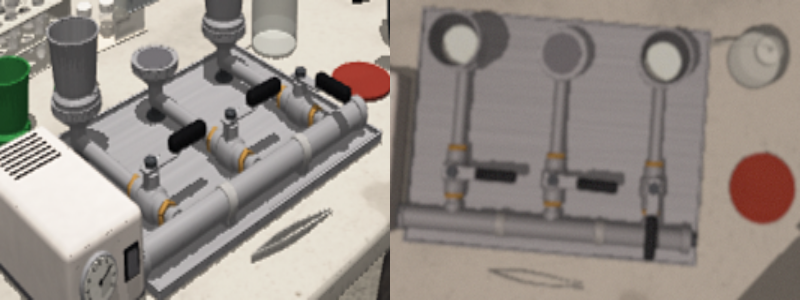

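The picture shows the drawn lever crosswise (86.5°), the next lever in line with its pipe (175.8°), and the bare lever, funnels, dish and forceps where they were.

```bash
python3 -c "
from rig import *
print(job_done())"
```

```text
the job is handed in; nothing more can be done
None
```

The job is handed in: the drawn lever was pushed crosswise to its stop first, then the waiting station's lever in line to its stop, and the bare valve was left shut with nothing else visibly disturbed.

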